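# Lock the cleaning basket in its raised position

## Task

Lift the specimen basket out of the cleaning bath by its bar until its lower rung has passed the gravity pawl on the post, then let it down so that this rung sits on the pawl and the basket stays up by itself. Feel your way: touch the end stop and the pawl only gently, do not let the basket fall, and leave the things standing around where they are.

Things in the scene. Friction and masses are not known exactly. Their poses are not given: they have to be found in the camera images.
- bath: Stainless cleaning bath, an open tank 150 x 250 mm, 150 mm high, fixed to the bench. Origin: centre of its underside, on the bench; z up, y along its length. Beyond its +y end stands a slotted aluminium post (56 mm wide, 242 mm high), 198 mm from the origin; the basket's ladder runs up between tank and post.
- post: The slotted post; its frame coincides with the bath's. A dark catch block carrying the pawl is clamped in its slot, at a different height each time: the pawl's top lies 146 to 174 mm above the bench, and this height is not measured. A rubber bumper under the block is the end stop for a tab at the ladder's foot. Block and pawl bear 25 N at most.
- handle (a point): Middle of the basket's carrying bar, to be gripped here from above: a level square steel bar, 14 x 14 mm, along the bath's y axis (fingers close along the bath's x axis), free for 74 mm either side of this point. Parked, it lies 190 mm above the bench, 40 mm above the tank's rim. It rises straight up with the basket (0.4 to 0.8 kg, 1 N of guide friction).
- basket (a joint): Height of the basket above its parked place, m, up positive. Its ladder has two 8 mm rungs 40 mm apart. As the block's height varies, the upper rung sits on the pawl at 0.021 to 0.049, the lower at 0.061 to 0.089. The lower rung clears the pawl about 15 mm above its seat; the tab meets the bumper 22 mm above that seat (0.083 to 0.111). Not held, the basket drops to 0.
- wash_bottle: Bystander: white bottle, 60 mm across, 160 mm high; origin at the centre of its underside.
- specimen: Bystander: black resin puck, 30 mm across, 22 mm high; origin at the centre of its underside.
- jar: Bystander: amber jar, 70 mm across, 80 mm high; origin at the centre of its underside.
- post_top (a point): Top of the post, 242 mm above the bench. The pawl below it, a steel tongue 20 x 31 mm and 6 mm thick, points level from the catch block towards the tank, between the ladder's stiles. Hinged at the post's end, it swings up when a rung pushes it from below, drops back by its weight in about 0.3 s once the rung is clear, and cannot swing below level.

How it is judged:
At the end, for the whole second after the job is handed in: The released basket rests with its lower rung on the pawl: 55 to 95 mm above its parked position, still, its weight (over 2 N) carried by the pawl (value of joint basket between 0.055 and 0.095 m and velocity of joint basket between -0.01 and 0.01 m/s and contact force between basket and post above 2 N); the robot touches nothing.
It fails at once if the catch is rammed: more than 25 N between the basket and the post's catch block or pawl (contact force between basket and post above 25 N).
It fails at once if the basket is dropped: it falls faster than 0.15 m/s (velocity of joint basket below -0.15 m/s).
It fails at once if a bystander is moved by more than 20 mm (distance of any of wash_bottle, specimen, jar from where it was at the start of the episode above 0.02 m).
It also fails if it takes over 48 s, if anything falls off the work surface, if the arm or the gripper's body presses on something with over 40 N, if the wrist force passes 120 N, or if a joint passes its speed limit or range.

## Robot

A 7-joint arm with a two-finger parallel gripper is mounted at the origin on the work surface. World frame = base frame: x ahead of the robot, y to its left, z up, the work surface at z = 0. Lengths are in m, angles in rad, forces in N, time in s.
With the tool pointing down it reaches from about 0.35 to 0.9 m from the base axis. Payload 8.1 kg.
Tool frame: the origin (TCP) lies midway between the tips of the shut fingers; the grasp point (between the pads) lies arm.grasp_offset behind it (arm.grasp_offset is the distance from the TCP to the grasp point, in m); z points along the fingers, y is the line along which they close (so a half turn about z gives the same grasp; the last joint's range is limited). The gripper opens to 92 mm and grips with 3 to 60 N. Pads are 19 mm wide; open, the fingers measure 130 mm over their backs; the gripper's body (75 mm by 190 mm) begins 47 mm behind the grasp point.
Start: joints at [-0.103, 0.434, 0.025, 1.573, -0.012, 1.134, -0.075], TCP at [0.625, -0, 0.227] pointing down, gripper open.
Joint ranges: [-2.62, 2.62], [-0.44, 2.09], [-1.27, 1.32], [0.08, 2.57], [-1.32, 4.46], [0.12, 2], [-2.74, 2.74]. Speed limits (rad/s): [2.22, 2.22, 3.01, 3.01, 3.14, 3.14, 3.14].

## Interface

Orientations are given as a rotation vector (axis times angle).
In Python, from cell import observe, imaging, arm gives the robot as it stands.
- The arm moves only by the tool apply_moves, never from a script. Its argument "commands" is a list of rows, each a list of 5 numbers: the opening in per cent of the stroke, from 0 (shut) to 100 (fully open), then the shift along the world's x, y, z in units of 0.06 m (1.0 is 0.06 m), then the turn about the world's z in units of 0.5 rad (1.0 is 0.5 rad). A call has 1 to 12 rows; each row shifts and turns the commanded pose from where the row before left it; what a row does not reach is not made up. A row lasts 1/8 s, in which the tool goes at most 62.5 mm and 10.7 degrees, less where a joint would pass 70% of its speed; a pose out of reach is approached as far as the arm can. A call with a number of a shift or a turn outside -1 to 1 is refused whole. A call with a gripper value outside its range is refused whole. The fingers move at their own pace and stop on an object; "newtons" is the grip in N (left out, the last holds). Time passes only in rows, so rows that do not move let the fingers close. It gives the time, the measured TCP pose, the force, the opening and the grip force at its end, in the units of the state.
- observe(): the state, without advancing time (a new reading comes with each control period).
- imaging.get_image(name): name is "scene" or "side" or "wrist"; returns (picture, depth): 400x640x3 uint8, red, green, blue; 400x640 float32, m along the optical axis (not along the pixel's ray), 0 where there is no reading.
- imaging.camera_params(name): a dict with "camera_matrix" (3x3 intrinsics, pixels), "dist" ([k1, k2, p1, p2, k3] as OpenCV has them; the pictures are not rectified), "origin" and "rotation" of the camera in the world; the wrist camera has in their place "tool_from_camera" (4x4, takes a point from camera to tool coordinates, whose origin is the TCP and whose axes are the flange's). Camera axes: x right, y up, looking along -z (the intrinsics and any distortion apply to the point x, -y, -z); pixel columns grow to the right and rows downward; lengths in m; the calibration is good to about 2 mm. A picture is of the moment at which its call begins: read the wrist's pose just before it. camera_params takes no time and is no camera call.
- arm.sign_off(): hands the job in; it is judged then, once.
The state is a dict: "clock": time; "joints": joint angles; "dq": joint speeds; "joint_efforts": joint torques, N m; "position": TCP position; "ee_rot": TCP orientation; "force": force on the tool from outside, world axes, zero at the start; "ft_torque": the same for the moment, N m; "width": opening from 0.0 (shut) to 1.0 (fully open); "gripper_force": force on a finger pad.
Only numpy, scipy, OpenCV 4.12 (cv2) and the standard library are available. Lean on these libraries where they do the work, as an engineer would, in place of code of your own. Each camera call takes 0.05 s, during which the arm holds its last target. There are 200 camera calls.

## Working session

There is one attempt and no reset: what is moved stays moved. The work goes in short steps, Python scripts to look and compute and a tool call to move; the robot and the scene stay as the last step left them, time stands still between calls to the robot, and variables do not carry over. Pictures are saved under pics/ and viewed, at most 10 in all, crops included, and the job is handed in when it is done.

Besides the shell and the picture viewer there is one more tool, called after "Emit:" in YAML: its name, and indented under it one key for each argument. apply_moves: Moves the arm, as the interface text tells. Its arguments: {"type":"object","properties":{"commands":{"type":"array"},"newtons":{"type":"number"}},"required":["commands"]}

```bash
mkdir -p pics
cat > h.py <<'E'
import numpy as np, cv2
from cell import observe, imaging, arm
def grab(n):
    s=observe(); p,d=imaging.get_image(n); c=imaging.camera_params(n)
    np.savez(n+'.npz',p=p,d=d); cv2.imwrite(f'pics/{n}_{s["clock"]:.2f}.png',p[:,:,::-1]); print(n,s["clock"]); return s,p,d,c
def pt(c,d,u,v,z=None):
    K=np.array(c["camera_matrix"]);x,y=cv2.undistortPoints(np.array([[[u,v]]],float),K,np.array(c["dist"]))[0,0]
    r=np.array([x,-y,-1.]); R=np.array(c["rotation"]);o=np.array(c["origin"])
    if z is not None: w=R@r; return o+w*(z-o[2])/w[2]
    return o+R@(r*d[int(v),int(u)])
E
python3 - <<'E'
from h import *
for n in("scene","side"): s,p,d,c=grab(n); print(c)
print(arm.grasp_offset, s)
E
ls pics
```

```text
scene 0.0
{'camera_matrix': array([[438.65688703,   0.        , 326.04468858],
       [  0.        , 438.65688703, 196.70557461],
       [  0.        ,   0.        ,   1.        ]]), 'dist': array([-0.00653061,  0.        ,  0.        ,  0.        ,  0.        ]), 'origin': array([ 1.18106096, -0.46658118,  0.66954231]), 'rotation': array([0.91006698, 0.43160074, 0.78406025])}
side 0.05
{'camera_matrix': array([[519.88578666,   0.        , 317.93806242],
       [  0.        , 519.88578666, 200.17595499],
       [  0.        ,   0.        ,   1.        ]]), 'dist': array([-0.11982655,  0.        ,  0.        ,  0.        ,  0.        ]), 'origin': array([1.31419641, 0.60439902, 0.9478027 ]), 'rotation': array([0.47679068, 0.95252386, 2.05857081])}
0.0188 {'clock': 0.05, 'joints': array([-0.10258504,  0.4352315 ,  0.02498669,  1.57407753, -0.011574  ,
        1.13397073, -0.07508637]), 'dq': array([-0.00132408, -0.00103343, -0.00049203, -0.00097726, -0.00085095,
        0.00205333, -0.00051179]), 'joint_efforts': array([ 3.45484652e-03, -6.69778419e+01,  9.89441872e-01, -3.15494049e+01,
       -6.06181682e-02,  3.75554559e-02,  1.00844309e-04]), 'position': array([ 6.24508725e-01, -8.18795047e-05,  2.25947406e-01]), 'ee_rot': array([-2.22083967e+00, -2.22067899e+00,  1.89116880e-03]), 'force': array([ 0.3740105 , -0.40848057,  0.4945677 ]), 'ft_torque': array([-0.08330115, -0.03580954,  0.01172652]), 'gripper_force': 0.0, 'width': 0.9977241196419956}
scene_0.00.png
side_0.05.png
```

Rotation is a rotation vector.

```bash
sed -i 's/R=np.array(c\["rotation"\])/R=cv2.Rodrigues(np.array(c["rotation"]))[0]/' h.py
```

```text
(no output)
```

View pics/scene_0.00.png

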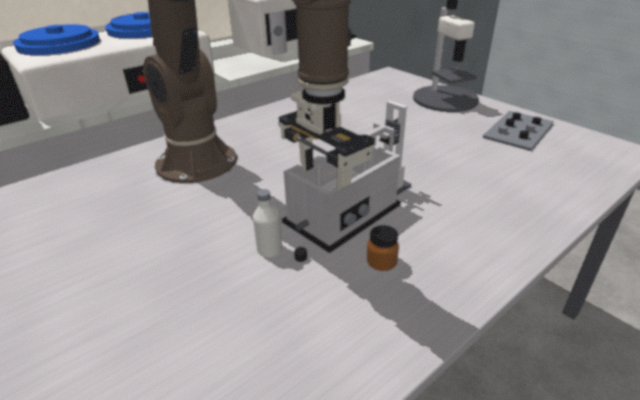

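View pics/side_0.05.png

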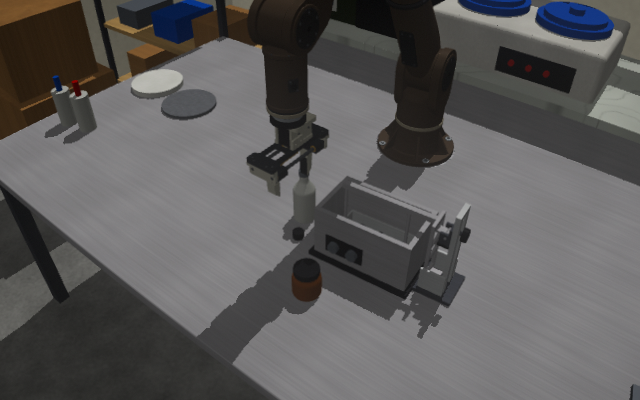

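The side view shows the bath at about (380,235), the post at (460,240), the bottle at (304,205), the puck at (298,233) and the jar at (306,280). I'll enlarge the bath area.

Run:
```python
import numpy as np,cv2
p=np.load('side.npz')['p'][165:310,290:490,::-1]
cv2.imwrite('pics/crop1.png',cv2.resize(p,None,fx=4,fy=4,interpolation=cv2.INTER_CUBIC))
```

```text
(no output)
```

View pics/crop1.png

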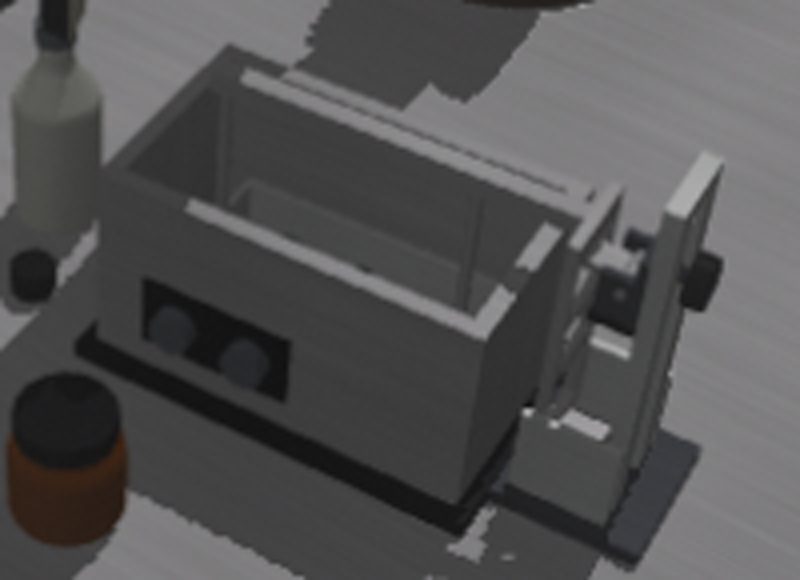

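The crop shows the tank rim corners at (230,45), (103,172) and (482,335). The bar runs along the line (248,75)–(590,193) in front of the far wall, and the post top is at (665,215)–(715,155).

Run:
```python
from h import *
c=imaging.camera_params("side"); d=np.load('side.npz')['d']
for n,x,y,z in [("rimFL",230,45,.15),("rimNL",103,172,.15),("rimNR",482,335,.15),("footNR",462,500,0.0),("barL",248,78,.19),("barR",585,196,.19),("barmid",417,135,.19),("postN",668,212,.242),("postF",715,155,.242),("jar",65,420,.08),("bottle",57,60,.15),("puck",33,262,.022)]:
    u,v=290+x/4,165+y/4
    print(n,pt(c,d,u,v,z).round(3),pt(c,d,u,v).round(3))
# points with height 0.185..0.195 in neighbourhood
P=np.array([pt(c,d,u,v) for v in range(165,300) for u in range(300,480)])
m=(P[:,2]>.18)&(P[:,2]<.2)&(P[:,0]>.5); Q=P[m]; print(len(Q)); print(Q[::max(1,len(Q)//25)].round(3))
```

```text
rimFL [0.442 0.035 0.15 ] [0.443 0.035 0.151]
rimNL [0.588 0.046 0.15 ] [0.585 0.044 0.147]
rimNR [0.568 0.289 0.15 ] [0.567 0.288 0.148]
footNR [0.555 0.289 0.   ] [0.566 0.294 0.014]
barL [0.506 0.09  0.19 ] [0.51  0.093 0.194]
barR [0.477 0.297 0.19 ] [0.428 0.279 0.146]
barmid [0.489 0.196 0.19 ] [0.442 0.173 0.147]
postN [0.519 0.358 0.242] [0.517 0.357 0.24 ]
postF [0.463 0.358 0.242] [ 0.169  0.273 -0.002]
jar [0.704 0.11  0.08 ] [0.704 0.109 0.079]
bottle [ 0.521 -0.041  0.15 ] [ 0.509 -0.051  0.138]
puck [ 0.569 -0.025  0.022] [ 0.563 -0.029  0.015]
903
[[0.507 0.071 0.195]
 [0.516 0.086 0.196]
 [0.517 0.095 0.195]
 [0.518 0.082 0.183]
 [0.512 0.125 0.198]
 [0.514 0.116 0.189]
 [0.501 0.151 0.195]
 [0.514 0.151 0.197]
 [0.512 0.142 0.185]
 [0.515 0.147 0.184]
 [0.505 0.186 0.195]
 [0.51  0.189 0.193]
 [0.507 0.196 0.189]
 [0.512 0.203 0.191]
 [0.507 0.212 0.186]
 [0.509 0.228 0.19 ]
 [0.502 0.244 0.188]
 [0.505 0.265 0.195]
 [0.504 0.257 0.181]
 [0.503 0.287 0.191]
 [0.501 0.306 0.191]
 [0.52  0.313 0.195]
 [0.526 0.318 0.187]
 [0.504 0.37  0.192]
 [0.517 0.356 0.185]
 [0.516 0.364 0.18 ]]
```

Emit:
apply_moves:
  commands:
    - [100,-0.2,0.3,0.1,0.04]
    - [100,-0.4,0.54,0.1,0.04]
    - [100,-0.4,0.54,0.1,0.04]
    - [100,-0.4,0.54,0.1,0.04]
    - [100,-0.4,0.54,0,0]
    - [100,-0.17,0.24,0,0]
    - [100,0,0,0,0]
    - [100,0,0,0,0]
  newtons: 40

```text
clock: 1.1
position: [0.5075, 0.1606, 0.2507]
ee_rot: [2.132, 2.306, -0.0]
force: [0.3, -0.8, -0.6]
width: 1.0
gripper_force: 0.0
```

```bash
python3 - <<'E'
from h import *
c=imaging.camera_params("side"); d=np.load('side.npz')['d']
P=np.array([pt(c,d,u,v) for v in range(165,300) for u in range(300,480)])
Q=P[(P[:,2]>.18)&(P[:,2]<.205)&(P[:,0]>.49)&(P[:,0]<.53)&(P[:,1]<.28)]
T=Q[Q[:,2]>.192]; print(np.polyfit(T[:,1],T[:,0],1), T[:,1].min(),T[:,2].max(), np.polyval(np.polyfit(T[:,1],T[:,0],1),.162))
s,p,dd,w=grab("wrist"); print(w["tool_from_camera"],w["camera_matrix"],s["position"],s["ee_rot"])
E
ls pics
```

```text
[-0.07881174  0.52021911] 0.07114119924902584 0.20012223274950058 0.5074516035901742
wrist 1.1
[[-5.41361226e-05  9.51471018e-01  3.07738362e-01  8.31543301e-02]
 [ 9.99999994e-01  2.21645661e-05  1.07387262e-04  5.78579456e-04]
 [ 9.53549801e-05  3.07738366e-01 -9.51471013e-01 -1.57618856e-01]
 [ 0.00000000e+00  0.00000000e+00  0.00000000e+00  1.00000000e+00]] [[318.64457062   0.         315.5480539 ]
 [  0.         318.64457062 198.12642334]
 [  0.           0.           1.        ]] [0.50754941 0.16064382 0.25072098] [ 2.13210406e+00  2.30624946e+00 -4.46102181e-04]
crop1.png
scene_0.00.png
side_0.05.png
wrist_1.10.png
```

View pics/wrist_1.10.png

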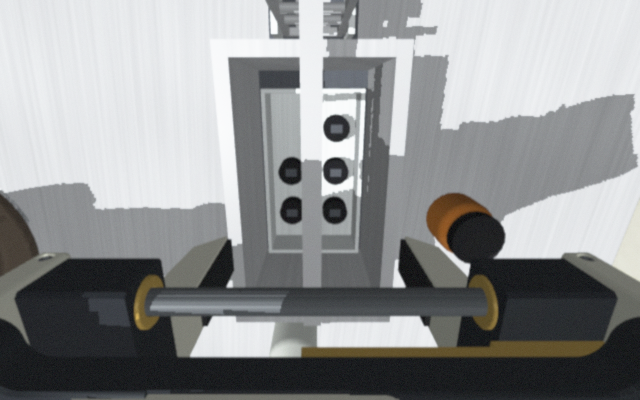

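The bar runs straight up column ~312 between the fingers, centred and aligned (fingers at ~230 and ~400). I'll descend 80 mm and grip.

Emit:
apply_moves:
  commands:
    - [100,0,0,-0.4,0]
    - [100,0,0,-0.4,0]
    - [100,0,0,-0.33,0]
    - [100,0,0,-0.2,0]
    - [100,0,0,0,0]
    - [0,0,0,0,0]
    - [0,0,0,0,0]
    - [0,0,0,0,0]
    - [0,0,0,0,0]
    - [0,0,0,0,0]
    - [0,0,0,0,0]
  newtons: 50

```text
clock: 2.52
position: [0.5068, 0.162, 0.1709]
ee_rot: [2.131, 2.308, 0.0]
force: [0.5, -0.8, 0.2]
width: 0.396
gripper_force: 0.0
```

Emit:
apply_moves:
  commands:
    - [0,0,0,0,0]
    - [0,0,0,0,0]
    - [0,0,0,0,0]
    - [0,0,0,0,0]
    - [0,0,0,0,0]
    - [0,0,0,0,0]

```text
clock: 3.28
position: [0.5046, 0.1618, 0.1707]
ee_rot: [-2.129, -2.307, 0.005]
force: [-7.8, -1.2, 7.0]
width: 0.147
gripper_force: 50.0
```

Emit:
apply_moves:
  commands:
    - [0,-0.05,0,0.04,0]
    - [0,0,0,0.06,0]
    - [0,0,0,0.06,0]
    - [0,0,0,0.06,0]
    - [0,0,0,0.03,0]
    - [0,0,0,0,0]
    - [0,0,0,0,0]

```text
clock: 4.15
position: [0.5046, 0.1618, 0.186]
ee_rot: [2.131, 2.307, 0.002]
force: [4.7, -0.9, -4.8]
width: 0.144
gripper_force: 50.0
```

Emit:
apply_moves:
  commands:
    - [0,0.02,0,0.06,0]
    - [0,0,0,0.06,0]
    - [0,0,0,0.06,0]
    - [0,0,0,0.06,0]
    - [0,0,0,0.06,0]
    - [0,0,0,0.06,0]
    - [0,0,0,0.06,0]
    - [0,0,0,0.06,0]
    - [0,0,0,0.06,0]
    - [0,0,0,0.06,0]
    - [0,0,0,0.03,0]
    - [0,0,0,0,0]

```text
clock: 5.65
position: [0.5046, 0.1618, 0.2238]
ee_rot: [-2.131, -2.308, 0.001]
force: [-5.7, -2.4, -5.4]
width: 0.144
gripper_force: 50.0
```

Run:
```python
from h import *
s,p,d,c=grab("side"); print(s["position"],s["force"])
cv2.imwrite('pics/crop2.png',cv2.resize(p[170:300,400:490,::-1],None,fx=4.5,fy=4.5,interpolation=cv2.INTER_CUBIC))
```

```text
side 5.65
[0.50464835 0.16178377 0.22381772] [-5.73606658 -2.43006222 -5.38791778]
```

View pics/crop2.png

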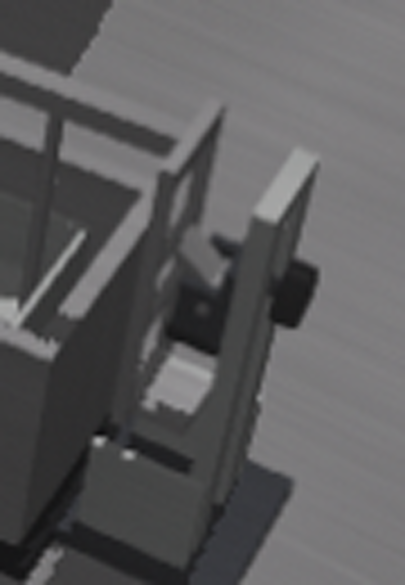

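The pawl at crop (203,255) is swung up, with a rung underneath. I'll estimate the pawl height from the first picture's depth, taken from a fresh frame while the pawl is level.

```bash
python3 - <<'E'
from h import *
c=imaging.camera_params("side"); d=np.load('side.npz')['d']
for v in range(222,252,2):
    print(v,[tuple((pt(c,d,u,v)[1:]*1000).round().astype(int)) for u in range(436,456,2)])
E
ls pics; sed -n 1,5p h.py
```

```text
222 [(np.int64(317), np.int64(212)), (np.int64(310), np.int64(183)), (np.int64(315), np.int64(188)), (np.int64(318), np.int64(188)), (np.int64(321), np.int64(187)), (np.int64(255), np.int64(-3)), (np.int64(261), np.int64(1)), (np.int64(264), np.int64(-2)), (np.int64(270), np.int64(1)), (np.int64(274), np.int64(1))]
224 [(np.int64(317), np.int64(204)), (np.int64(313), np.int64(186)), (np.int64(318), np.int64(188)), (np.int64(321), np.int64(186)), (np.int64(323), np.int64(183)), (np.int64(326), np.int64(181)), (np.int64(327), np.int64(175)), (np.int64(332), np.int64(180)), (np.int64(335), np.int64(178)), (np.int64(353), np.int64(220))]
226 [(np.int64(317), np.int64(196)), (np.int64(247), np.int64(1)), (np.int64(321), np.int64(189)), (np.int64(324), np.int64(187)), (np.int64(326), np.int64(182)), (np.int64(330), np.int64(183)), (np.int64(331), np.int64(178)), (np.int64(333), np.int64(172)), (np.int64(344), np.int64(195)), (np.int64(355), np.int64(216))]
228 [(np.int64(315), np.int64(182)), (np.int64(251), np.int64(3)), (np.int64(308), np.int64(147)), (np.int64(324), np.int64(179)), (np.
[... 3389 characters left out ...]
, (np.int64(365), np.int64(154))]
250 [(np.int64(314), np.int64(88)), (np.int64(312), np.int64(71)), (np.int64(317), np.int64(72)), (np.int64(297), np.int64(0)), (np.int64(301), np.int64(0)), (np.int64(306), np.int64(1)), (np.int64(354), np.int64(144)), (np.int64(360), np.int64(150)), (np.int64(363), np.int64(150)), (np.int64(365), np.int64(145))]
crop1.png
crop2.png
scene_0.00.png
side_0.05.png
side_5.65.png
wrist_1.10.png
import numpy as np, cv2
from cell import observe, imaging, arm
def grab(n):
    s=observe(); p,d=imaging.get_image(n); c=imaging.camera_params(n)
    np.savez(n+'.npz',p=p,d=d); cv2.imwrite(f'pics/{n}_{s["clock"]:.2f}.png',p[:,:,::-1]); print(n,s["clock"]); return s,p,d,c
```

Emit:
apply_moves:
  commands:
    - [0,0.01,0,0.04,0]
    - [0,0,0,0.06,0]
    - [0,0,0,0.06,0]
    - [0,0,0,0.06,0]
    - [0,0,0,0,0]
    - [0,0,0,0,0]
    - [0,0,0,0,0]
    - [0,0,0,0,0]

```text
clock: 6.7
position: [0.5046, 0.1618, 0.2367]
ee_rot: [-2.13, -2.308, 0.003]
force: [-6.5, -3.2, -6.0]
width: 0.144
gripper_force: 50.0
```

Run:
```python
from h import *
s,p,d,c=grab("side"); print(s["position"],s["force"])
for v in range(222,246,2):
    print(v,[tuple((pt(c,d,u,v)[1:]*1000).round().astype(int).tolist()) for u in range(438,454,2)])
cv2.imwrite('pics/crop3.png',cv2.resize(p[190:270,410:480,::-1],None,fx=7,fy=7,interpolation=cv2.INTER_CUBIC))
```

```text
side 6.7
[0.50463512 0.16178806 0.2366901 ] [-6.4837071  -3.23633771 -6.01332408]
222 [(314, 195), (306, 164), (310, 166), (250, -5), (257, 2), (260, -3), (265, 0), (270, 1)]
224 [(244, 3), (308, 161), (312, 163), (254, -4), (324, 176), (329, 180), (332, 178), (336, 179)]
226 [(311, 171), (315, 172), (318, 172), (322, 173), (324, 169), (329, 173), (333, 172), (345, 197)]
228 [(315, 173), (317, 170), (322, 174), (325, 173), (328, 172), (333, 174), (336, 172), (347, 194)]
230 [(318, 175), (321, 171), (324, 171), (328, 171), (331, 172), (337, 178), (347, 197), (350, 196)]
232 [(314, 154), (326, 178), (331, 182), (334, 180), (336, 176), (338, 174), (348, 192), (353, 197)]
234 [(308, 129), (328, 174), (332, 177), (335, 177), (339, 178), (344, 183), (349, 186), (355, 194)]
236 [(308, 121), (329, 169), (333, 171), (337, 174), (341, 175), (346, 180), (350, 181), (356, 188)]
238 [(309, 115), (330, 164), (332, 161), (339, 171), (342, 170), (347, 175), (351, 175), (357, 184)]
240 [(323, 146), (330, 158), (334, 159), (339, 161), (342, 161), (348, 168), (354, 175), (358, 179)]
242 [(327, 149), (331, 151), (336, 154), (339, 155), (344, 159), (349, 164), (355, 170), (359, 171)]
244 [(328, 144), (333, 147), (337, 149), (340, 149), (345, 153), (350, 157), (357, 168), (360, 168)]
```

View pics/crop3.png

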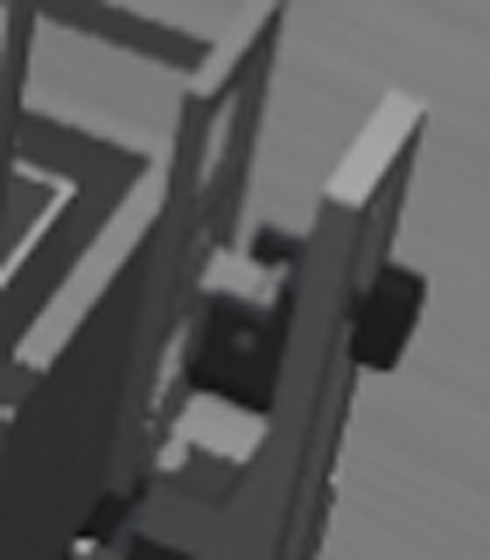

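The pawl now lies level with its top at ≈0.172–0.173, so the lower rung seats at ≈0.087, clears at ≈0.102 and the tab stops at ≈0.109. The basket is at 0.066, so I'll lift to ≈0.100, slowly at the end.

Emit:
apply_moves:
  commands:
    - [0,0.02,0,0.04,0]
    - [0,0,0,0.06,0]
    - [0,0,0,0.06,0]
    - [0,0,0,0.06,0]
    - [0,0,0,0.06,0]
    - [0,0,0,0.06,0]
    - [0,0,0,0.06,0]
    - [0,0,0,0.06,0]
    - [0,0,0,0.06,0]
    - [0,0,0,0.04,0]
    - [0,0,0,0,0]
    - [0,0,0,0,0]

```text
clock: 8.25
position: [0.5046, 0.1618, 0.2698]
ee_rot: [-2.129, -2.307, 0.006]
force: [-10.4, -2.9, -5.5]
width: 0.146
gripper_force: 50.0
```

Emit:
apply_moves:
  commands:
    - [0,0,0,0.02,0]
    - [0,0,0,0.02,0]
    - [0,0,0,0.02,0]
    - [0,0,0,0,0]
    - [0,0,0,0,0]
    - [0,0,0,0,0]

```text
clock: 9.0
position: [0.5046, 0.1618, 0.2734]
ee_rot: [-2.129, -2.307, 0.006]
force: [-11.6, -1.9, -5.8]
width: 0.149
gripper_force: 50.0
```

```bash
cat > look.py <<'E'
from h import *
s,p,d,c=grab("side"); print(s["position"],s["force"])
for v in range(220,236,2):
    print(v,[tuple((pt(c,d,u,v)[1:]*1000).round().astype(int).tolist()) for u in range(438,454,2)])
cv2.imwrite('pics/c%.1f.png'%s["clock"],cv2.resize(p[190:270,410:480,::-1],None,fx=7,fy=7,interpolation=cv2.INTER_CUBIC))
E
python3 look.py
```

```text
side 9.0
[0.50462749 0.1617792  0.27338581] [-11.59179139  -1.89653987  -5.81142004]
220 [(311, 194), (314, 194), (310, 174), (313, 172), (252, -2), (257, 0), (261, -2), (265, -4)]
222 [(313, 193), (306, 165), (311, 167), (251, -2), (256, -1), (260, -1), (266, 2), (271, 4)]
224 [(316, 192), (307, 159), (312, 164), (256, 0), (324, 176), (328, 177), (333, 181), (336, 181)]
226 [(311, 172), (315, 173), (319, 172), (323, 176), (325, 170), (330, 175), (333, 174), (343, 193)]
228 [(316, 176), (317, 171), (321, 171), (325, 172), (328, 172), (333, 175), (337, 177), (346, 193)]
230 [(318, 174), (321, 173), (324, 170), (328, 174), (331, 172), (336, 176), (347, 198), (350, 195)]
232 [(307, 136), (326, 177), (329, 177), (334, 180), (335, 175), (339, 176), (348, 191), (354, 199)]
234 [(311, 139), (327, 172), (331, 176), (336, 178), (339, 176), (344, 183), (349, 186), (355, 194)]
```

Pawl is level again with the lower rung above it (basket 0.1027). Now I'll lower gently.

Emit:
apply_moves:
  commands:
    - [0,-0.04,0,-0.03,0]
    - [0,0,0,-0.03,0]
    - [0,0,0,-0.03,0]
    - [0,0,0,-0.03,0]
    - [0,0,0,-0.03,0]
    - [0,0,0,-0.03,0]
    - [0,0,0,0,0]
    - [0,0,0,0,0]

```text
clock: 10.05
position: [0.5046, 0.1618, 0.2633]
ee_rot: [2.131, 2.308, 0.0]
force: [0.3, -3.1, -8.0]
width: 0.147
gripper_force: 50.0
```

Emit:
apply_moves:
  commands:
    - [0,0,0,-0.02,0]
    - [0,0,0,-0.02,0]
    - [0,0,0,0,0]
    - [0,0,0,0,0]

```text
clock: 10.55
position: [0.5046, 0.1618, 0.2609]
ee_rot: [2.131, 2.308, 0.0]
force: [2.1, -4.8, -6.6]
width: 0.148
gripper_force: 50.0
```

Emit:
apply_moves:
  commands:
    - [0,0,0,-0.02,0]
    - [0,0,0,-0.01,0]
    - [0,0,0,0,0]
    - [0,0,0,0,0]

```text
clock: 11.05
position: [0.5046, 0.1619, 0.2592]
ee_rot: [2.131, 2.308, 0.0]
force: [1.0, -5.2, -7.3]
width: 0.145
gripper_force: 50.0
```

Emit:
apply_moves:
  commands:
    - [0,0,0,-0.015,0]
    - [0,0,0,0,0]
    - [0,0,0,0,0]

```text
clock: 11.42
position: [0.5046, 0.1618, 0.2583]
ee_rot: [2.131, 2.308, 0.0]
force: [0.1, -5.2, -7.1]
width: 0.147
gripper_force: 50.0
```

Emit:
apply_moves:
  commands:
    - [0,0,0,-0.015,0]
    - [0,0,0,0,0]
    - [0,0,0,0,0]

```text
clock: 11.8
position: [0.5046, 0.1618, 0.2577]
ee_rot: [2.131, 2.308, 0.001]
force: [0.3, -5.1, -3.9]
width: 0.146
gripper_force: 50.0
```

Emit:
apply_moves:
  commands:
    - [0,0,0,-0.015,0]
    - [0,0,0,0,0]
    - [0,0,0,0,0]

```text
clock: 12.18
position: [0.5046, 0.1618, 0.2574]
ee_rot: [2.131, 2.308, 0.001]
force: [-1.9, -6.4, 2.1]
width: 0.146
gripper_force: 50.0
```

Seated: the load moved to the pawl (force −7 → +2 N at basket ≈0.087). Releasing.

Emit:
apply_moves:
  commands:
    - [15,0,0,0,0]
    - [25,0,0,0,0]
    - [60,0,0,0,0]
    - [60,0,0,0,0]
    - [60,0,0,0,0]
    - [60,0,0,0,0]
  newtons: 10

```text
clock: 12.92
position: [0.5044, 0.1621, 0.2564]
ee_rot: [-2.131, -2.308, -0.0]
force: [0.2, 0.2, -0.0]
width: 0.59
gripper_force: 0.0
```

Emit:
apply_moves:
  commands:
    - [60,0,0,0.1,0]
    - [60,0,0,0.3,0]
    - [60,0,0,0.4,0]
    - [60,0,0,0.4,0]
    - [60,0,0,0.3,0]
    - [60,0,0,0,0]
    - [60,0,0,0,0]

```text
clock: 13.8
position: [0.5041, 0.1619, 0.3458]
ee_rot: [-2.131, -2.308, 0.001]
force: [0.7, 0.0, -0.2]
width: 0.603
gripper_force: 0.0
```

```bash
python3 look.py; cp $(ls -t pics/side_*|head -1) pics/final.png
```

```text
side 13.8
[0.50413606 0.16185812 0.34578028] [ 0.70954244  0.03994091 -0.23554421]
220 [(233, -5), (309, 180), (311, 177), (313, 173), (251, -3), (256, -3), (262, 1), (265, -3)]
222 [(308, 178), (312, 181), (314, 175), (251, -2), (257, 1), (262, 4), (264, -2), (270, 1)]
224 [(311, 179), (314, 177), (311, 161), (255, -2), (324, 175), (328, 177), (332, 178), (337, 182)]
226 [(313, 177), (315, 172), (318, 172), (322, 172), (324, 169), (329, 171), (333, 174), (344, 195)]
228 [(315, 172), (318, 173), (321, 171), (325, 173), (329, 173), (333, 176), (337, 176), (347, 195)]
230 [(318, 173), (320, 171), (323, 169), (328, 174), (331, 172), (337, 178), (346, 194), (350, 196)]
232 [(307, 135), (327, 180), (329, 177), (333, 177), (335, 175), (339, 176), (348, 191), (353, 196)]
234 [(308, 130), (327, 172), (604, 948), (336, 179), (339, 176), (345, 184), (349, 185), (354, 192)]
```

View pics/final.png

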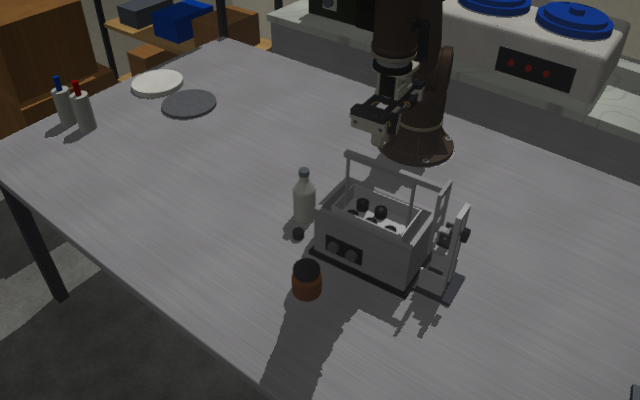

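The picture shows the basket hanging raised (bar at (395,170)), with its rung on the level pawl at (443,228). The bottle, puck and jar are where they were, and the gripper is clear.

```bash
python3 -c "
from h import *
print(arm.sign_off())"
```

```text
the job is handed in; nothing more can be done
None
```

The basket hangs with its lower rung on the pawl, about 87 mm above its parked place; the gripper is clear, the bystanders look unmoved, and the job was handed in at about 14 s (no verdict was returned).

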